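# Load the sprung can cradle

## Task

Take the soda can that stands on the counter and lay it on its side in the sprung display cradle: its bottom against the red pusher, pressed back far enough that the can drops level onto the two rails behind the red front lip. Press and set it down gently so that it does not dent, never let it tip over or lie on the counter, leave the sauce bottle, the salt shaker and the soap pump where they are, and let go of the can.

Things in the scene. Friction and masses are not known exactly. Their poses are not given: they have to be found in the camera images.
- soda_can: light printed drinks can, a cylinder of diameter 53 mm and height 134 mm (its two ends taper a little), about 0.27 kg (hidden, varies), standing upright at the start. Origin at the centre of its bottom; z runs along the can from bottom to top. It is loose.
- can_middle (a point): centre of the can: on its axis, 67 mm from the bottom; axes as the can.
- cradle: fixed dark steel can cradle, all lengths in mm, base plate 196 x 78 x 10 (x from -119 to +77), open at both sides beside the can. Origin on the counter under the seat of the can; z up; x points from the sprung pusher (-x) to the red front lip (+x), to the robot's left, within 20 degrees. A can lying on its rails has its axis at y = 0, z = 49. Back wall at x = -90 to -96, 60 wide, top at z = 75.
- can_seat (a point): where the centre of the lying can must finally be: cradle x = 0, y = 0, z = 49 (mm); axes as the cradle. The can rests on two round steel rails of radius 6 along x, their axes at cradle y = +-20, z = 23.4.
- lip_top (a point): middle of the red front lip's top edge, at cradle x = +70, z = 39 (mm); the lip is 60 wide (along y), 6 thick, its inner face at cradle x = +67, rounded on top. Axes as the cradle.
- pusher_face (a point): centre of the front of the red pusher plate, 48 mm wide, cradle z = 31 to 81 mm; at rest at cradle x = -53, so the free gap to the lip, 120, is shorter than the can. It moves with the pusher. Axes as the cradle.
- pusher (a joint): how far the pusher is pressed back along the cradle's -x, m: 0 at rest, hard stop at 0.021. The spring pushes with about 3 N at rest, 5 N at 0.014 (a seated can), 6 N at the stop, and damping adds 0.6 N for each cm/s. It returns slowly by itself and pushes a released can against the lip.
- sauce: red squeeze bottle, diameter 60 mm, height 187 mm, bystander, loose; origin at the centre of its bottom, z up.
- salt: white salt shaker with faceted body, 40 mm wide, 81 mm high, bystander, loose; origin at the centre of its bottom, z up.
- soap: white soap pump bottle, 71 x 63 mm, 186 mm high, bystander, loose; origin at the centre of its bottom, z up.
Not all that is in view belongs to the job. Leave any purple look-alike of the soda_can alone.

How it is judged:
By the outcome, as a careful person would: the job done as asked, in the order asked, and still so for the second after the job is handed in, with the robot touching nothing.
It also fails if it takes over 45 s, if anything falls off the work surface, if the arm or the gripper's body presses on something with over 40 N, if the wrist force passes 120 N, or if a joint passes its speed limit or range.

## Robot

A 6-joint arm with a two-finger parallel gripper is mounted at the origin on a cart in front of the work surface, level with it; the furniture and walls round the work are solid. World frame = base frame: x ahead of the robot, y to its left, z up, the work surface at z = 0. Lengths are in m, angles in rad, forces in N, time in s.
With the tool pointing down it reaches from about 0.35 to 0.775 m from the base axis. Payload 7.3 kg.
Tool frame: the origin (TCP) lies at the very end of the fingers, on their centre line; the grasp point (between the pads) lies 19 mm behind it; z points along the fingers, y is the line along which they close (so a half turn about z gives the same grasp; the last joint's range is limited). The gripper opens to 92 mm and grips with 3 to 60 N. Pads are 19 mm wide; open, the fingers measure 130 mm over their backs; the gripper's body (75 mm by 190 mm) begins 47 mm behind the grasp point.
Start: joints at [1.135, 0.342, 1.524, -0, 1.275, -0.146], TCP at [0.15, 0.503, 0.227] pointing down, gripper open.
Joint ranges: [-2.53, 2.53], [-0.77, 2.02], [0.04, 2.7], [-1, 4.14], [0.28, 2.66], [-3.11, 3.11]. Speed limits (rad/s): [2.57, 2.57, 3.14, 3.14, 3.14, 3.14].

## Interface

Orientations are given as [roll, pitch, yaw] about the fixed x, y, z axes, in that order (R = Rz(yaw) Ry(pitch) Rx(roll)).
In Python, from cell import robot gives the robot as it stands. The module is installed in compiled form; this text tells all that it offers.
- The arm moves only by the tool arm_command, never from a script. Its argument "moves" is a list of rows, each a list of 3 entries, a list of its own where there are three numbers: the shift along the tool's x, y, z in m, then the turn, a rotation vector about the tool's x, y, z in rad, then the finger opening in m, from 0 to 0.0918. In form: [[[dx, dy, dz], [ax, ay, az], claw], ...]. A call has exactly 5 rows; each row is the pose to reach, as a shift and turn from the pose commanded when the call began, along the tool's axes at that moment; what a row does not reach only later rows make up. A row lasts 1/10 s, in which the tool goes at most 50 mm and 8.59 degrees, less where a joint would pass 70% of its speed; a pose out of reach is approached as far as the arm can. A call with a gripper value outside its range is refused whole. The fingers move at their own pace and stop on an object; "squeeze" is the grip in N (left out, the last holds). Time passes only in rows, so rows that repeat a pose let the fingers close, or fill a call up. It gives the time, the measured TCP pose, the force, the opening and the grip force at its end, in the units of the state.
- robot.observe(): the state, without advancing time (a new reading comes with each control period).
- robot.read_camera(name): name is "scene" or "top" or "wrist"; returns the picture (400x640x3 uint8, red, green, blue); there is no depth.
- robot.camera_model(name): a dict with "fx", "fy", "cx", "cy" (pixels), "R" (3x3) and "t" (3): a world point X has camera coordinates R X + t. Camera axes: x right, y down, z forward; pixel columns grow to the right and rows downward; lengths in m; the calibration is good to about 2 mm. A picture is of the moment at which its call begins: read the wrist's pose just before it. camera_model takes no time and is no camera call; for the wrist camera it gives the pose at the moment of the call.
- robot.hand_in(): hands the job in; it is judged then, once.
The state is a dict: "time": time; "qpos": joint angles; "qvel": joint speeds; "joint_efforts": joint torques, N m; "tool_pos": TCP position; "tool_rot": TCP orientation; "contact_force": force on the tool from outside, world axes, zero at the start; "torque": the same for the moment, N m; "opening": finger opening in m; "grip_force": force on a finger pad.
Only numpy, scipy, OpenCV 4.12 (cv2) and the standard library are available. Lean on these libraries where they do the work, as an engineer would, in place of code of your own. Each camera call takes 0.05 s, during which the arm holds its last target. There are 200 camera calls.

## Working session

There is one attempt and no reset: what is moved stays moved. The work goes in short steps, Python scripts to look and compute and a tool call to move; the robot and the scene stay as the last step left them, time stands still between calls to the robot, and variables do not carry over. Pictures are saved under pics/ and viewed, at most 10 in all, crops included, and the job is handed in when it is done.

Besides the shell and the picture viewer there is one more tool, called after "Request:" in YAML: its name, and indented under it one key for each argument. arm_command: Moves the arm, as the interface text tells. Its arguments: {"type":"object","properties":{"moves":{"type":"array"},"squeeze":{"type":"number"}},"required":["moves"]}

```bash
mkdir -p pics; cat > h.py <<'E'
import numpy as np, cv2
from cell import robot
from scipy.spatial.transform import Rotation as Ro
def grab(n,f=None):
    m=robot.camera_model(n); im=robot.read_camera(n)
    if f: cv2.imwrite('pics/'+f,im[:,:,::-1])
    return im,m
def ray(m,u,v):
    R=np.array(m['R']);t=np.array(m['t'])
    d=R.T@np.array([(u-m['cx'])/m['fx'],(v-m['cy'])/m['fy'],1]); return -R.T@t,d
def onz(m,u,v,z):
    o,d=ray(m,u,v); return o+d*(z-o[2])/d[2]
def proj(m,X):
    c=np.array(m['R'])@np.array(X)+np.array(m['t']); return np.array([m['fx']*c[0]/c[2]+m['cx'],m['fy']*c[1]/c[2]+m['cy']])
E
python3 - <<'E'
from h import *
print(robot.observe())
a,m=grab('scene');b,m2=grab('top')
cv2.imwrite('pics/a.png',a[:,:,::-1]);cv2.imwrite('pics/b.png',b[:,:,::-1])
for k in (m,m2): print({i:np.round(v,3).tolist() for i,v in k.items()})
E
```

```text
{'time': 0.0, 'qpos': array([ 1.13499552e+00,  3.42700527e-01,  1.52503789e+00, -1.92359918e-05,
        1.27538120e+00, -1.45997757e-01]), 'qvel': array([-0.00068514, -0.00068369, -0.00032354,  0.00081902, -0.00132765,
       -0.00126056]), 'joint_efforts': array([-5.28955716e-04, -4.31245065e+01, -2.44221389e+01,  7.17392145e-02,
        5.58249000e-02, -9.34702939e-05]), 'tool_pos': array([0.14983292, 0.50273438, 0.22604919]), 'tool_rot': array([-3.14007926e+00, -2.03943071e-04,  2.85179507e+00]), 'contact_force': array([-0.58534761, -0.35647321, -0.01539946]), 'torque': array([ 0.02522992,  0.01028914, -0.01609464]), 'grip_force': 0.0, 'opening': 0.09184850666516088}
{'fx': 452.385, 'fy': 452.385, 'cx': 313.835, 'cy': 206.035, 'R': [[0.509, -0.861, 0.016], [-0.563, -0.347, -0.751], [0.651, 0.373, -0.661]], 't': [-0.335, 0.376, 0.728]}
{'fx': 497.654, 'fy': 497.654, 'cx': 322.487, 'cy': 201.606, 'R': [[-0.028, -1.0, -0.009], [-0.995, 0.029, -0.096], [0.096, 0.007, -0.995]], 't': [0.005, 0.585, 1.34]}
```

View pics/a.png

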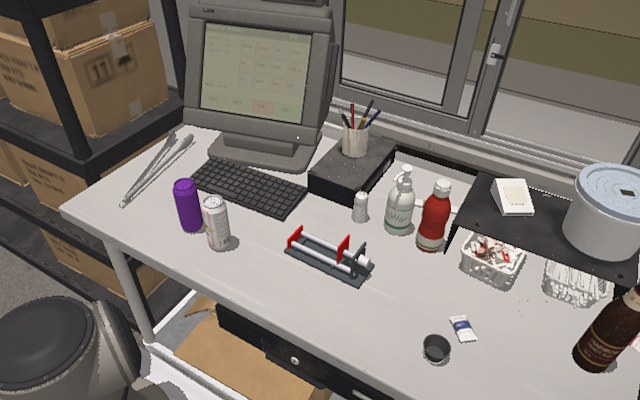

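View pics/b.png

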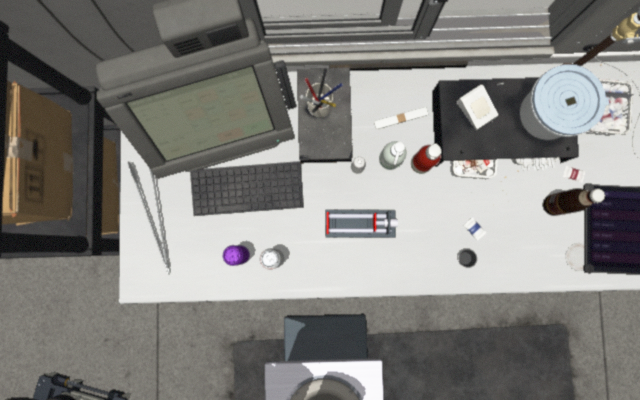

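The purple can, at scene (187,205) and top (235,255), is the decoy. The white printed can, at scene (217,222) and top (270,258), is the target; the salt shaker at scene (360,207) is also white but small. The cradle has its red lip on the left at scene (295,237) and top (328,223), and its red pusher at scene (343,248) and top (376,223).

```bash
python3 - <<'E'
from h import *
a,m=grab('scene');b,m2=grab('top')
def reds(im,box):
    u0,v0,u1,v1=box; h=cv2.cvtColor(im,cv2.COLOR_RGB2HSV)
    k=(((h[...,0]<8)|(h[...,0]>172))&(h[...,1]>150)&(h[...,2]>90)).astype(np.uint8)
    k2=np.zeros_like(k);k2[v0:v1,u0:u1]=k[v0:v1,u0:u1]
    n,l,s,c=cv2.connectedComponentsWithStats(k2)
    return [(s[i].tolist(),c[i].round(1).tolist(), np.round(cv2.boxPoints(cv2.minAreaRect(np.argwhere(l==i)[:,::-1].astype(np.float32))),1).tolist()) for i in range(1,n) if s[i,4]>8]
for r in reds(a,(270,215,390,300)): print('scene',r)
for r in reds(b,(315,200,405,245)):
    print('top',r,'z39',onz(m2,*r[1],.039).round(4),'z81',onz(m2,*r[1],.081).round(4))
print('can top ctr guess',onz(m2,270,258,.134), 'purple',onz(m2,235,255,.134))
for n,p in dict(salt=(358,163),soap=(393,154),sauce=(427,157)).items(): print(n,onz(m2,*p,.1).round(3))
c1=cv2.resize(a[170:270,160:390],None,fx=3,fy=3,interpolation=2)
c2=cv2.resize(b[200:280,220:410],None,fx=3.6,fy=3.6,interpolation=2)
w=max(c1.shape[1],c2.shape[1])
out=np.vstack([cv2.copyMakeBorder(c,0,0,0,w-c.shape[1],0) for c in(c1,c2)])
cv2.imwrite('pics/c.png',out[:,:,::-1]);print(out.shape)
E
```

```text
scene ([288, 225, 15, 24, 127], [294.9, 235.7], [[283.0, 243.0], [301.0, 225.0], [306.0, 230.0], [288.0, 248.0]])
scene ([337, 235, 13, 28, 156], [342.3, 248.2], [[331.29998779296875, 258.70001220703125], [345.8999938964844, 233.1999969482422], [353.5, 237.60000610351562], [338.8999938964844, 263.1000061035156]])
top ([327, 212, 2, 22, 38], [327.4, 222.0], [[327.0, 212.0], [328.0, 212.0], [328.0, 233.0], [327.0, 233.0]]) z39 [ 0.5283 -0.0241  0.039 ] z81 [ 0.526 -0.024  0.081]
top ([373, 213, 3, 18, 40], [374.2, 221.6], [[373.0, 213.0], [375.0, 213.0], [375.0, 230.0], [373.0, 230.0]]) z39 [ 0.5257 -0.1511  0.039 ] z81 [ 0.5235 -0.147   0.081 ]
can top ctr guess [0.43684301 0.12278466 0.134     ] purple [0.44682463 0.21066083 0.134     ]
salt [ 0.677 -0.109  0.1  ]
soap [ 0.698 -0.201  0.1  ]
sauce [ 0.688 -0.29   0.1  ]
(588, 690, 3)
```

View pics/c.png

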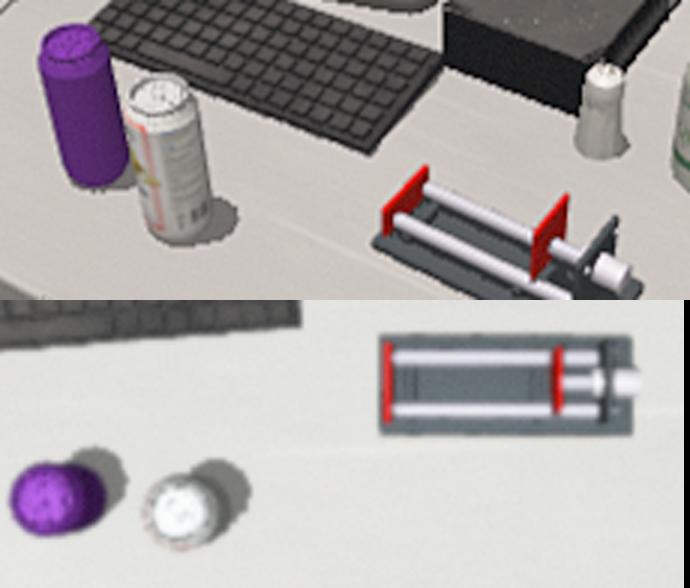

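The close crop confirms the target is the white printed can. Next is a helper that prints move numbers from a world target.

```bash
cat >> h.py <<'E'
def rot(t,yaw=0):  # t: angle of tool z from down toward +cradle x (rad); tool y = world +x when yaw=0
    z=np.array([0,np.sin(t),-np.cos(t)]); y=np.array([1.,0,0]); x=np.cross(y,z)
    return Ro.from_euler('z',yaw)*Ro.from_matrix(np.c_[x,y,z])
def plan(P,R):
    s=robot.observe(); C=Ro.from_euler('xyz',s['tool_rot'])
    d=C.inv().apply(np.array(P)-s['tool_pos']); r=(C.inv()*R).as_rotvec()
    print('shift',d.round(4),'turn',r.round(3),'len',np.linalg.norm(d).round(3),'deg',np.degrees(np.linalg.norm(r)).round(1))
E
python3 - <<'E'
from h import *
m=robot.camera_model('scene'); print('scene can top',onz(m,213.3,201.7,.134).round(4))
plan([.43,.03,.26],rot(0))
E
```

```text
scene can top [0.4327 0.1191 0.134 ]
shift [-0.4035 -0.3732 -0.0334] turn [-1.000e-03  0.000e+00  1.281e+00] len 0.551 deg 73.4
```

Request:
arm_command:
  moves:
    - [[-0.03,-0.025,-0.01],[0,0,0.12],0.0918]
    - [[-0.065,-0.055,-0.02],[0,0,0.25],0.0918]
    - [[-0.1,-0.088,-0.03],[0,0,0.38],0.0918]
    - [[-0.135,-0.122,-0.033],[0,0,0.51],0.0918]
    - [[-0.17,-0.157,-0.033],[0,0,0.64],0.0918]

```text
time: 0.7
tool_pos: [0.2687, 0.3026, 0.2602]
tool_rot: [3.14, 0.0, 2.207]
contact_force: [0.7, 0.2, -0.0]
opening: 0.0918
grip_force: 0.0
```

```bash
python3 - <<'E'
from h import *
s=robot.observe();print(s['qpos'].round(3),s['tool_pos'].round(3),s['tool_rot'].round(3))
plan([.42,.03,.25],rot(0));plan([.42,.0,.22],rot(.6))
E
```

```text
[ 0.655  0.088  1.76  -0.     1.292  0.018] [0.269 0.303 0.26 ] [3.14  0.    2.207]
shift [-0.3092 -0.0404  0.0102] turn [ 0.001 -0.     0.636] len 0.312 deg 36.5
shift [-0.3333 -0.0583  0.0402] turn [-0.189  0.579  0.617] len 0.341 deg 49.7
```

Request:
arm_command:
  moves:
    - [[-0.045,-0.006,0.0],[0,0,0.12],0.0918]
    - [[-0.09,-0.012,0.0],[0,0,0.25],0.0918]
    - [[-0.135,-0.018,0.0],[0,0,0.38],0.0918]
    - [[-0.18,-0.024,0.0],[0,0,0.51],0.0918]
    - [[-0.225,-0.03,0.0],[0,0,0.636],0.0918]

```text
time: 1.2
tool_pos: [0.379, 0.104, 0.2599]
tool_rot: [3.141, -0.0, 1.57]
contact_force: [2.1, 0.6, -0.6]
opening: 0.0921
grip_force: 0.0
```

```bash
python3 - <<'E'
from h import *
s=robot.observe();print(s['qpos'].round(3),s['tool_pos'].round(3),s['tool_rot'].round(3))
plan([.42,.0,.25],rot(.65));plan([.435,.0,.19],rot(1.3))
E
```

```text
[0.072 0.066 1.786 0.    1.289 0.072] [0.379 0.104 0.26 ] [ 3.141 -0.     1.57 ]
shift [-0.104   0.041   0.0099] turn [ 0.001  0.65  -0.   ] len 0.112 deg 37.2
shift [-0.104   0.056   0.0699] turn [1.0e-03 1.3e+00 0.0e+00] len 0.137 deg 74.5
```

Request:
arm_command:
  moves:
    - [[-0.024,0.01,0.002],[0,0.1,0],0.0918]
    - [[-0.048,0.02,0.004],[0,0.23,0],0.0918]
    - [[-0.072,0.03,0.006],[0,0.36,0],0.0918]
    - [[-0.096,0.035,0.008],[0,0.49,0],0.0918]
    - [[-0.12,0.041,0.01],[0,0.62,0],0.0918]

```text
time: 1.7
tool_pos: [0.4206, -0.0156, 0.2504]
tool_rot: [3.137, -0.625, 1.577]
contact_force: [1.4, 0.8, 0.2]
opening: 0.0917
grip_force: 0.0
```

```bash
python3 - <<'E'
from h import *
s=robot.observe();print(s['qpos'].round(3),s['tool_pos'].round(3),s['tool_rot'].round(3))
plan([.435,-.02,.18],rot(1.3))
im,m=grab('wrist','d.png')
E
```

```text
[-0.612  0.271  1.736  0.5    1.533 -0.738] [ 0.421 -0.016  0.25 ] [ 3.137 -0.625  1.577]
shift [-0.0448  0.0142  0.0545] turn [-0.001  0.675  0.005] len 0.072 deg 38.7
```

View pics/d.png

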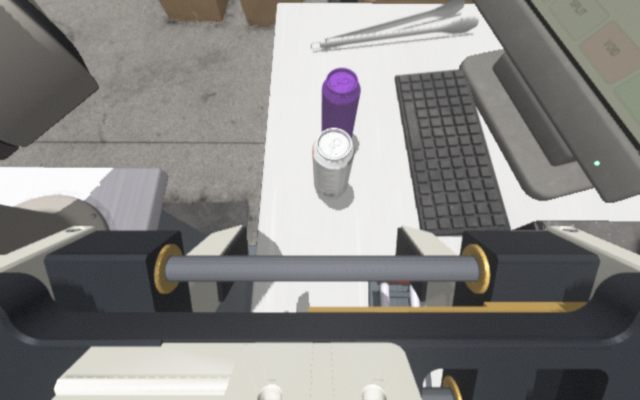

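```bash
python3 - <<'E'
from h import *
m=robot.camera_model('wrist'); print(onz(m,333,142,.134).round(4), onz(m,332,190,0).round(4), (-np.array(m['R']).T@m['t']).round(3))
plan([.435,.0,.17],rot(1.22))
E
```

```text
[0.435  0.1222 0.134 ] [0.4384 0.116  0.    ] [ 0.421 -0.054  0.417]
shift [-0.0288  0.0136  0.0747] turn [ 0.002  0.59  -0.002] len 0.081 deg 33.8
```

Request:
arm_command:
  moves:
    - [[-0.006,0.003,0.015],[0,0.12,0],0.0918]
    - [[-0.012,0.006,0.03],[0,0.24,0],0.0918]
    - [[-0.018,0.009,0.045],[0,0.36,0],0.0918]
    - [[-0.024,0.012,0.06],[0,0.48,0],0.0918]
    - [[-0.029,0.014,0.075],[0.002,0.59,-0.002],0.0918]

```text
time: 2.25
tool_pos: [0.4344, 0.0058, 0.171]
tool_rot: [3.14, -1.213, 1.579]
contact_force: [0.8, -0.1, -0.0]
opening: 0.0917
grip_force: 0.0
```

```bash
python3 - <<'E'
from h import *
s=robot.observe();print(s['qpos'].round(3),s['tool_pos'].round(3),s['tool_rot'].round(3))
plan([.435,.015,.107],rot(1.22));plan([.435,.135,.062],rot(1.22))
im,m=grab('scene','e.png')
E
```

```text
[-0.736  0.696  1.789  0.767  1.681 -1.102] [0.434 0.006 0.171] [ 3.14  -1.213  1.579]
shift [-0.0567  0.0007  0.031 ] turn [-0.006  0.007  0.003] len 0.065 deg 0.5
shift [-0.0569  0.0014  0.1592] turn [-0.006  0.007  0.003] len 0.169 deg 0.5
```

View pics/e.png

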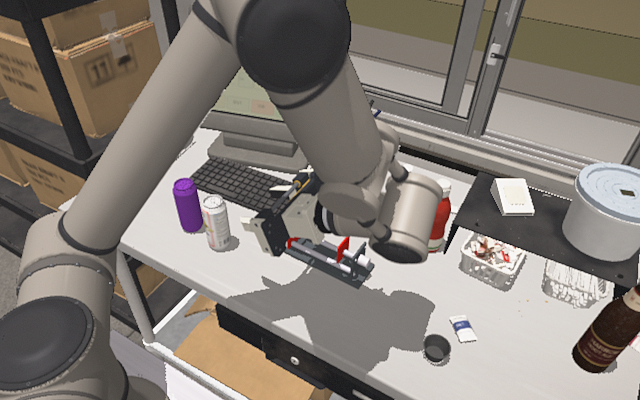

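Request:
arm_command:
  moves:
    - [[-0.012,0,0.006],[-0.001,0.001,0],0.0918]
    - [[-0.024,0,0.012],[-0.002,0.002,0],0.0918]
    - [[-0.036,0,0.018],[-0.003,0.004,0],0.0918]
    - [[-0.048,0.001,0.025],[-0.005,0.006,0],0.0918]
    - [[-0.057,0.001,0.031],[-0.006,0.007,0.003],0.0918]

```text
time: 2.8
tool_pos: [0.4352, 0.0152, 0.1071]
tool_rot: [3.139, -1.215, 1.575]
contact_force: [-0.2, 0.1, 0.6]
opening: 0.092
grip_force: 0.0
```

```bash
python3 - <<'E'
from h import *
s=robot.observe();print(s['qpos'].round(3))
im,m=grab('wrist','f.png')
plan([.435,.135,.062],rot(1.22))
E
```

```text
[-0.724  0.812  1.815  0.778  1.574 -1.194]
shift [1.000e-04 5.000e-04 1.272e-01] turn [-0.002  0.004 -0.001] len 0.127 deg 0.2
```

View pics/f.png

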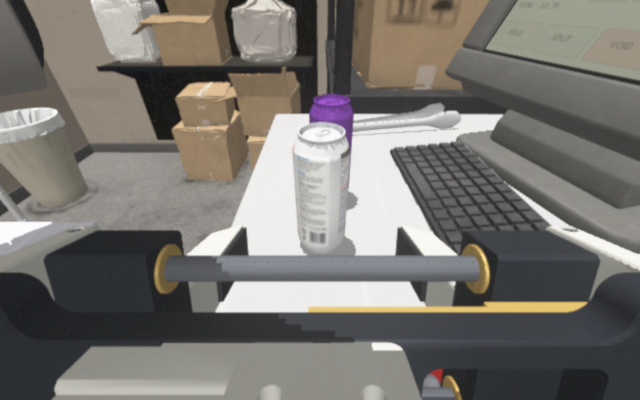

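The white can at (321,190) is centred between the fingers, whose gap centre is at about u=320. I'll approach straight.

Request:
arm_command:
  moves:
    - [[0,0,0.02],[0,0,0],0.0918]
    - [[0,0,0.045],[0,0,0],0.0918]
    - [[0,0,0.07],[0,0,0],0.0918]
    - [[0,0.0005,0.095],[0,0.002,0],0.0918]
    - [[0,0.0005,0.11],[0,0.004,0],0.0918]

```text
time: 3.35
tool_pos: [0.435, 0.1196, 0.0693]
tool_rot: [-3.14, -1.221, 1.571]
contact_force: [0.9, -0.6, -0.4]
opening: 0.0917
grip_force: 0.0
```

Request:
arm_command:
  moves:
    - [[0,0,0.008],[0,0,0],0.0918]
    - [[0,0,0.016],[0,0,0],0.0918]
    - [[0,0,0.017],[0,0,0],0.0918]
    - [[0,0,0.017],[0,0,0],0.075]
    - [[0,0,0.017],[0,0,0],0.06]
  squeeze: 8

```text
time: 3.85
tool_pos: [0.4358, 0.1335, 0.0637]
tool_rot: [3.14, -1.221, 1.572]
contact_force: [-0.8, 0.0, -0.1]
opening: 0.0802
grip_force: 0.0
```

```bash
python3 - <<'E'
from h import *
im,m=grab('wrist','g.png')
plan([.435,.135,.062],rot(1.22))
E
```

```text
shift [-0.0011 -0.0007  0.002 ] turn [-0.    -0.001  0.   ] len 0.002 deg 0.0
```

View pics/g.png

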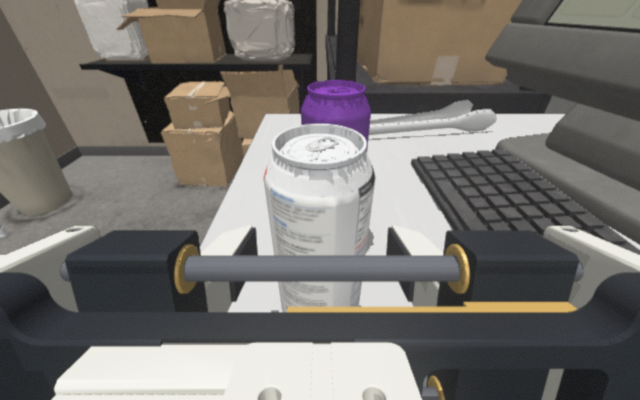

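Request:
arm_command:
  moves:
    - [[0,0,0.001],[0,0,0],0.05]
    - [[0,0,0.001],[0,0,0],0.045]
    - [[0,0,0.001],[0,0,0],0.045]
    - [[0,0,0.001],[0,0,0],0.045]
    - [[0,0,0.001],[0,0,0],0.045]
  squeeze: 14

```text
time: 4.4
tool_pos: [0.4353, 0.1351, 0.0633]
tool_rot: [-3.14, -1.221, 1.571]
contact_force: [-0.2, -0.4, 0.0]
opening: 0.0515
grip_force: 14.0
```

Request:
arm_command:
  moves:
    - [[0.002,0,0],[0,0,0],0.045]
    - [[0.008,0,-0.001],[0,0,0],0.045]
    - [[0.018,0,-0.004],[0,0,0],0.045]
    - [[0.033,0,-0.008],[0,0,0],0.045]
    - [[0.05,0,-0.014],[0,0,0],0.045]

```text
time: 4.9
tool_pos: [0.4352, 0.1393, 0.116]
tool_rot: [-3.139, -1.221, 1.57]
contact_force: [0.1, 0.0, -3.1]
opening: 0.0511
grip_force: 14.0
```

```bash
python3 - <<'E'
from h import *
s=robot.observe();print(s['qpos'].round(3),s['tool_pos'].round(4),s['contact_force'].round(1),s['torque'].round(2))
plan([.46,.05,.22],rot(.6));plan([.525,-.07,.22],rot(-.35))
E
```

```text
[-0.517  0.756  1.971  0.966  1.444 -1.209] [0.4352 0.1393 0.116 ] [ 0.1  0.  -3.1] [-1.05  0.01 -0.02]
shift [ 0.0672  0.0246 -0.1195] turn [-0.002 -0.621  0.   ] len 0.139 deg 35.6
shift [ 0.0261  0.0895 -0.2324] turn [-2.000e-03 -1.571e+00  1.000e-03] len 0.25 deg 90.0
```

Request:
arm_command:
  moves:
    - [[0.013,0.003,-0.023],[0,-0.1,0],0.045]
    - [[0.026,0.008,-0.047],[0,-0.22,0],0.045]
    - [[0.04,0.013,-0.071],[0,-0.35,0],0.045]
    - [[0.054,0.019,-0.095],[0,-0.48,0],0.045]
    - [[0.067,0.025,-0.12],[0,-0.62,0],0.045]

```text
time: 5.4
tool_pos: [0.4599, 0.0485, 0.2212]
tool_rot: [3.141, -0.595, 1.57]
contact_force: [-0.3, 0.0, -4.1]
opening: 0.0513
grip_force: 14.0
```

```bash
python3 - <<'E'
from h import *
s=robot.observe();print(s['qpos'].round(3),s['tool_pos'].round(4),s['contact_force'].round(1))
plan([.51,-.03,.22],rot(0));
E
```

```text
[-0.436  0.318  1.741  0.543  1.39  -0.62 ] [0.4599 0.0485 0.2212] [-0.3  0.  -4.1]
shift [-0.0656  0.0501 -0.043 ] turn [ 0.001 -0.595 -0.   ] len 0.093 deg 34.1
```

Request:
arm_command:
  moves:
    - [[-0.013,0.01,-0.008],[0,-0.12,0],0.045]
    - [[-0.026,0.02,-0.017],[0,-0.24,0],0.045]
    - [[-0.039,0.03,-0.026],[0,-0.36,0],0.045]
    - [[-0.052,0.04,-0.035],[0,-0.48,0],0.045]
    - [[-0.066,0.05,-0.043],[0,-0.595,0],0.045]

```text
time: 5.9
tool_pos: [0.5101, -0.0296, 0.2185]
tool_rot: [3.141, -0.002, 1.571]
contact_force: [-1.1, 0.7, -3.2]
opening: 0.0512
grip_force: 14.0
```

```bash
python3 - <<'E'
from h import *
s=robot.observe();print(s['qpos'].round(3),s['tool_pos'].round(4),s['contact_force'].round(1))
plan([.526,-.06,.2],rot(-.35,-.033));
E
```

```text
[-0.209  0.323  1.576  0.002  1.243 -0.21 ] [ 0.5101 -0.0296  0.2185] [-1.1  0.7 -3.2]
shift [-0.0305  0.0159  0.0184] turn [ 0.006 -0.352  0.033] len 0.039 deg 20.2
```

Request:
arm_command:
  moves:
    - [[-0.006,0.003,0.0],[0.001,-0.07,0.006],0.045]
    - [[-0.012,0.006,0.0],[0.002,-0.14,0.012],0.045]
    - [[-0.018,0.009,0.0],[0.003,-0.21,0.018],0.045]
    - [[-0.024,0.012,0.0],[0.005,-0.28,0.026],0.045]
    - [[-0.03,0.016,0.0],[0.006,-0.352,0.033],0.045]

```text
time: 6.4
tool_pos: [0.5254, -0.0592, 0.2175]
tool_rot: [-3.14, 0.348, 1.537]
contact_force: [0.3, 0.1, -2.5]
opening: 0.0508
grip_force: 14.0
```

```bash
python3 - <<'E'
from h import *
s=robot.observe();print(s['qpos'].round(3),s['tool_pos'].round(4),s['contact_force'].round(1),s['tool_rot'])
a,m=grab('wrist');b,m2=grab('scene')
out=np.vstack([cv2.resize(a,(480,300)),cv2.resize(b[150:310,230:486],(480,300),interpolation=2)])
cv2.imwrite('pics/i.png',out[:,:,::-1]); np.savez('i.npz',a=a,b=b,R=m['R'],t=m['t'])
E
```

```text
[-0.051  0.379  1.551 -0.37   1.23   0.111] [ 0.5254 -0.0592  0.2175] [ 0.3  0.1 -2.5] [-3.13977556  0.34820694  1.53730742]
```

View pics/i.png

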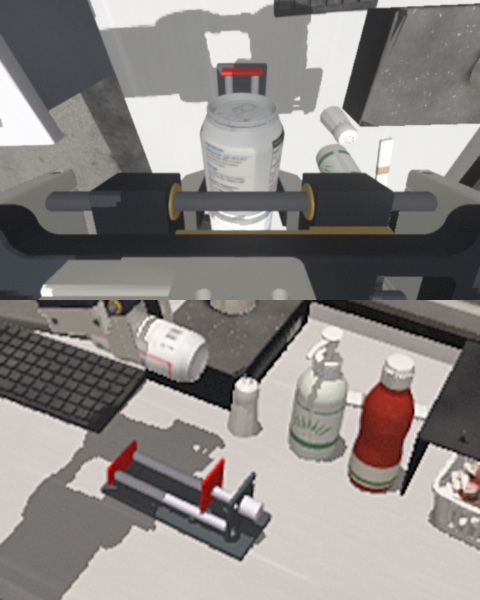

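```bash
python3 - <<'E'
from h import *
d=np.load('i.npz');m=robot.camera_model('wrist');m['R']=d['R'];m['t']=d['t'];ms=robot.camera_model('scene')
def red(im,u0,v0,u1,v1):
    h=cv2.cvtColor(im,cv2.COLOR_RGB2HSV);k=((h[...,0]<8)|(h[...,0]>172))&(h[...,1]>130)&(h[...,2]>80)
    v,u=np.nonzero(k[v0:v1,u0:u1]);return u+u0,v+v0
u,v=red(d['a'],270,80,370,110)
print('wrist lip u',u.min(),u.max(),'v',v.min(),v.max())
L=u<u.min()+8;Rr=u>u.max()-8
for n,s in(('L',L),('R',Rr)):print(n,u[s].mean(),v[s].min(),v[s].max(),v[s].mean())
e=[onz(m,u.min()-.5,v[L].mean(),.037),onz(m,u.max()+.5,v[Rr].mean(),.037)]
print(e, 'mid',(e[0]+e[1])/2,'w',np.linalg.norm(e[0]-e[1]),'ang',np.arctan2(*(e[1]-e[0])[[1,0]]))
# scene: corner extremes
for nm,box,z in(('lip',(275,215,312,255),.039),('pusher',(325,225,365,265),.081)):
    u,v=red(d['b'],*box); i=v.argmin(); j=np.lexsort((v,u))[0]
    far=(u[i]+.5,v[i]); near=(u[j],v[u==u.min()].min())
    A=onz(ms,*far,z);B=onz(ms,*near,z);print(nm,far,near,A.round(4),B.round(4),'mid',((A+B)/2).round(4),'w',np.linalg.norm(A-B).round(4))
E
```

```text
wrist lip u 294 350 v 90 100
L 298.05970149253733 91 100 95.91044776119404
R 345.8857142857143 90 100 95.1
[array([ 0.49615023, -0.01814951,  0.037     ]), array([ 0.55679688, -0.01942105,  0.037     ])] mid [ 0.52647355 -0.01878528  0.037     ] w 0.06065998268034357 ang -0.02096331893624195
lip (np.float64(301.5), np.int64(225)) (np.int64(287), np.int64(240)) [ 0.5544 -0.0267  0.039 ] [ 0.496  -0.0246  0.039 ] mid [ 0.5252 -0.0257  0.039 ] w 0.0584
pusher (np.float64(348.5), np.int64(235)) (np.int64(337), np.int64(251)) [ 0.5436 -0.1522  0.081 ] [ 0.4895 -0.1534  0.081 ] mid [ 0.5165 -0.1528  0.081 ] w 0.0541
```

```bash
cat >> h.py <<'E'
YAW=-.03; LIP=np.array([.5265,-.0235]); D=np.array([-np.sin(YAW),np.cos(YAW)]); C0=LIP-.07*D
def tcp(cx,cz,cy=0,t=-.35):
    R=rot(t,YAW); c=np.array([*(C0+cx*D+cy*np.array([D[1],-D[0]])*-1),cz]); b=np.array([*D,0])
    return c+.015*R.as_matrix()[:,2]+.0015*b, R
E
python3 - <<'E'
from h import *
for a in((.028,.09),(.028,.071)):
    P,R=tcp(*a);print(P.round(4));plan(P,R)
E
```

```text
[ 0.5251 -0.0691  0.0759]
shift [0.0374 0.0005 0.136 ] turn [-0.004 -0.004 -0.   ] len 0.141 deg 0.3
[ 0.5251 -0.0691  0.0569]
shift [0.0438 0.0005 0.1538] turn [-0.004 -0.004 -0.   ] len 0.16 deg 0.3
```

Request:
arm_command:
  moves:
    - [[0.006,0,0.02],[0,0,0],0.045]
    - [[0.014,0,0.05],[-0.001,-0.001,0],0.045]
    - [[0.022,0,0.08],[-0.002,-0.002,0],0.045]
    - [[0.03,0,0.11],[-0.003,-0.003,0],0.045]
    - [[0.037,0.0005,0.136],[-0.004,-0.004,0],0.045]

```text
time: 7.0
tool_pos: [0.5253, -0.0707, 0.0755]
tool_rot: [3.14, 0.348, 1.537]
contact_force: [1.1, 0.1, -2.8]
opening: 0.0509
grip_force: 14.0
```

```bash
python3 - <<'E'
from h import *
s=robot.observe();print(s['tool_pos'].round(4),s['contact_force'].round(1),s['torque'].round(2))
P,R=tcp(.028,.071);plan(P,R)
a,m=grab('wrist');b,m2=grab('scene')
out=np.vstack([cv2.resize(a,(480,300)),cv2.resize(b[190:290,260:420],(480,300),interpolation=2)])
cv2.imwrite('pics/j.png',out[:,:,::-1])
E
```

```text
[ 0.5253 -0.0707  0.0755] [ 1.1  0.1 -2.8] [0.27 0.   0.05]
shift [ 0.0078 -0.0002  0.0169] turn [ 0.    -0.002 -0.003] len 0.019 deg 0.2
```

View pics/j.png

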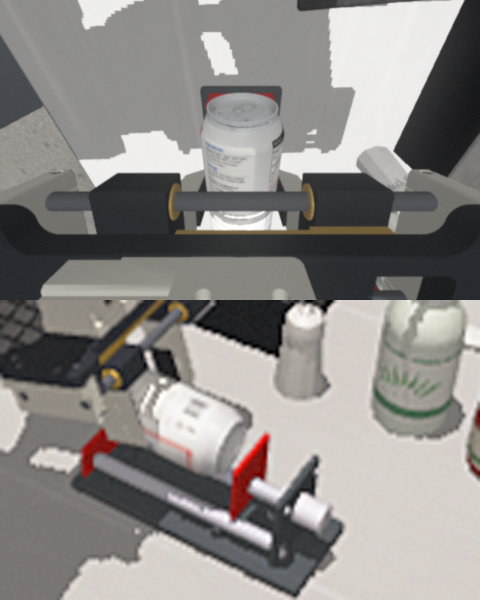

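Request:
arm_command:
  moves:
    - [[0.001,0,0.002],[0,0,0],0.045]
    - [[0.003,0,0.006],[0,0,0],0.045]
    - [[0.005,0,0.01],[0,0,0],0.045]
    - [[0.0065,0,0.014],[0,-0.001,-0.002],0.045]
    - [[0.0075,0,0.017],[0,-0.002,-0.003],0.045]

```text
time: 7.6
tool_pos: [0.5269, -0.0694, 0.058]
tool_rot: [3.139, 0.352, 1.542]
contact_force: [0.1, 0.6, -3.3]
opening: 0.0514
grip_force: 14.0
```

```bash
python3 - <<'E'
from h import *
s=robot.observe();print(s['tool_pos'].round(4),s['contact_force'].round(1),s['torque'].round(2))
P,R=tcp(.018,.071);plan(P,R);P,R=tcp(.008,.071);plan(P,R)
b,m2=grab('scene');np.save('k.npy',b)
E
```

```text
[ 0.5269 -0.0694  0.058 ] [ 0.1  0.6 -3.3] [0.22 0.09 0.04]
shift [-0.0088 -0.0018  0.0044] turn [0.003 0.002 0.001] len 0.01 deg 0.2
shift [-0.0182 -0.0018  0.0079] turn [0.003 0.002 0.001] len 0.02 deg 0.2
```

Request:
arm_command:
  moves:
    - [[-0.0018,-0.0003,0.001],[0,0,0],0.045]
    - [[-0.0036,-0.0006,0.002],[0,0,0],0.045]
    - [[-0.0054,-0.001,0.0028],[0.001,0.001,0],0.045]
    - [[-0.0072,-0.0014,0.0036],[0.002,0.001,0],0.045]
    - [[-0.009,-0.0018,0.0044],[0.003,0.002,0.001],0.045]

```text
time: 8.15
tool_pos: [0.5247, -0.0796, 0.0571]
tool_rot: [-3.141, 0.35, 1.541]
contact_force: [-1.1, -0.1, -3.0]
opening: 0.051
grip_force: 14.0
```

Request:
arm_command:
  moves:
    - [[-0.0014,0,0.0005],[0,0,0],0.045]
    - [[-0.0028,0,0.001],[0,0,0],0.045]
    - [[-0.0042,0,0.0015],[0,0,0],0.045]
    - [[-0.0056,0,0.002],[0,0,0],0.045]
    - [[-0.0056,0,0.002],[0,0,0],0.045]

```text
time: 8.65
tool_pos: [0.5245, -0.0851, 0.057]
tool_rot: [-3.141, 0.35, 1.541]
contact_force: [-0.2, 3.2, -2.2]
opening: 0.0512
grip_force: 14.0
```

Request:
arm_command:
  moves:
    - [[-0.0015,0,0.0005],[0,0,0],0.045]
    - [[-0.003,0,0.0011],[0,0,0],0.045]
    - [[-0.0045,0,0.0016],[0,0,0],0.045]
    - [[-0.006,0,0.0022],[0,0,0],0.045]
    - [[-0.0075,0,0.0027],[0,0,0],0.045]

```text
time: 9.15
tool_pos: [0.5243, -0.0932, 0.057]
tool_rot: [-3.141, 0.35, 1.541]
contact_force: [-0.0, 5.9, -1.9]
opening: 0.0512
grip_force: 14.0
```

```bash
python3 - <<'E'
from h import *
b,ms=grab('scene')
s=robot.observe();print(s['tool_pos'].round(4),s['contact_force'].round(1),s['torque'].round(2))
def comp(im):
    h=cv2.cvtColor(im,cv2.COLOR_RGB2HSV);k=((h[...,0]<8)|(h[...,0]>172))&(h[...,1]>130)&(h[...,2]>80)
    v,u=np.nonzero(k[230:270,330:375]);u=u+330;v=v+230
    w=v<v.min()+4
    return len(u),u.mean().round(2),v.mean().round(2),u[w].mean().round(2),v.min(),u.max()
print(comp(np.load('i.npz')['b']),comp(np.load('k.npy')),comp(b))
print(proj(ms,[.5226+.024,-.147,.081])-proj(ms,[.5226+.024,-.157,.081]))
cv2.imwrite('pics/l.png',b[:,:,::-1])
E
```

```text
[ 0.5242 -0.0935  0.057 ] [ 0.4  3.3 -2.4] [0.96 0.13 0.01]
(162, np.float64(342.23), np.float64(248.28), np.float64(347.18), np.int64(235), np.int64(349)) (164, np.float64(342.15), np.float64(248.3), np.float64(347.18), np.int64(235), np.int64(349)) (165, np.float64(346.28), np.float64(250.21), np.float64(351.33), np.int64(237), np.int64(353))
[-4.13317224 -1.71791139]
```

Request:
arm_command:
  moves:
    - [[-0.0013,0,0.0005],[0,0,0],0.045]
    - [[-0.0026,0,0.001],[0,0,0],0.045]
    - [[-0.004,0,0.0015],[0,0,0],0.045]
    - [[-0.005,0,0.0019],[0,0,0],0.045]
    - [[-0.006,0,0.0022],[0,0,0],0.045]

```text
time: 9.7
tool_pos: [0.524, -0.0995, 0.057]
tool_rot: [-3.141, 0.35, 1.541]
contact_force: [-0.3, 6.2, -2.8]
opening: 0.0508
grip_force: 14.0
```

```bash
cat >> h.py <<'E'
def comp(im):
    h=cv2.cvtColor(im,cv2.COLOR_RGB2HSV);k=((h[...,0]<8)|(h[...,0]>172))&(h[...,1]>130)&(h[...,2]>80)
    v,u=np.nonzero(k[230:270,330:375]);u=u+330;v=v+230
    w=v<v.min()+4
    return len(u),u.mean().round(2),v.mean().round(2),u[w].mean().round(2),v.min(),u.max()
E
python3 - <<'E'
from h import *
b,ms=grab('scene');s=robot.observe();print(s['tool_pos'].round(4),s['contact_force'].round(1),s['torque'].round(2),comp(b))
P,R=tcp(-.003,.060);plan(P,R)
E
```

```text
[ 0.5241 -0.0996  0.057 ] [ 0.4  5.2 -2.4] [1.09 0.12 0.07] (162, np.float64(348.8), np.float64(251.52), np.float64(353.82), np.int64(238), np.int64(355))
shift [0.0033 0.0002 0.0106] turn [-0. -0.  0.] len 0.011 deg 0.0
```

Request:
arm_command:
  moves:
    - [[0.0012,0,0.0033],[0,0,0],0.045]
    - [[0.0024,0,0.0066],[0,0,0],0.045]
    - [[0.0036,0,0.0099],[0,0,0],0.045]
    - [[0.0048,0,0.0132],[0,0,0],0.045]
    - [[0.0058,0,0.016],[0,0,0],0.045]

```text
time: 10.25
tool_pos: [0.5246, -0.1007, 0.0412]
tool_rot: [3.141, 0.352, 1.541]
contact_force: [-3.4, 1.0, 7.3]
opening: 0.0516
grip_force: 14.0
```

```bash
python3 - <<'E'
from h import *
b,ms=grab('scene');s=robot.observe();print(s['tool_pos'].round(4),s['contact_force'].round(1),s['torque'].round(2),comp(b))
P,R=tcp(-.003,.049);plan(P,R)
E
```

```text
[ 0.5245 -0.1006  0.0407] [-0.7  1.7  4.8] [ 0.26  0.22 -0.01] (157, np.float64(349.56), np.float64(251.66), np.float64(354.82), np.int64(238), np.int64(356))
shift [ 0.0025 -0.0003  0.0053] turn [0.001 0.002 0.   ] len 0.006 deg 0.1
```

```bash
python3 - <<'E'
from h import *
a,m=grab('wrist');b,ms=grab('scene');t,mt=grab('top')
r=lambda x,w,h:cv2.resize(x,(w,h),interpolation=2)
out=np.vstack([r(b[205:285,270:380],550*800//550,400*400//400)[:400], np.hstack([r(a[100:260,200:440],400,200),r(t[180:260,280:440],400,200)])])
cv2.imwrite('pics/m.png',out[:,:,::-1]);print(out.shape)
E
```

```text
(600, 800, 3)
```

View pics/m.png

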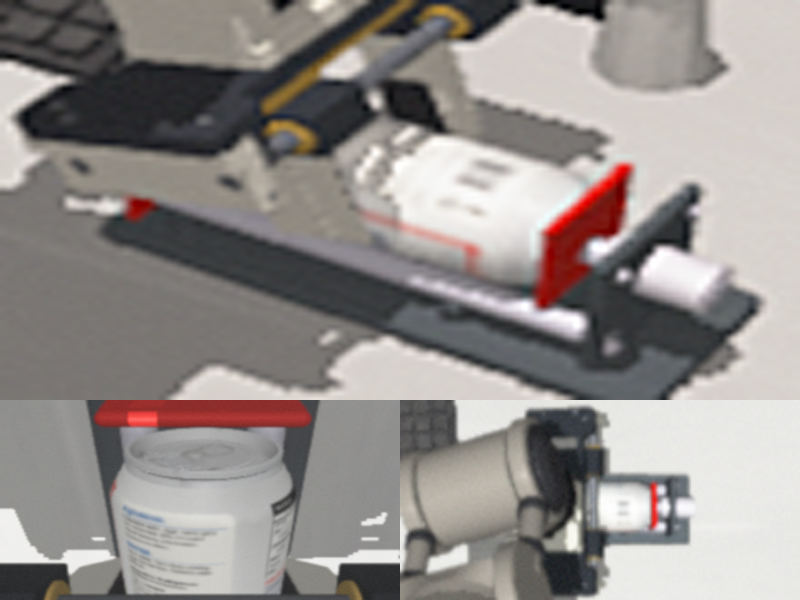

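```bash
python3 - <<'E'
from h import *
ms=robot.camera_model('scene')
def stripe(im,box):
    u0,v0,u1,v1=box;c=im[v0:v1,u0:u1].astype(int)
    k=(c[...,0]-c[...,1]>35)&(c[...,0]-c[...,1]<190)&(c[...,0]>120)
    v,u=np.nonzero(k);return np.c_[u+u0,v+v0]
for n,im in(('k',np.load('k.npy')),('l',cv2.imread('pics/l.png')[:,:,::-1]),('now',robot.read_camera('scene'))):
    p=stripe(im,(305,225,345,262));p=p.astype(float)
    print(n,len(p));print(sorted(map(tuple,p.astype(int).tolist())))
for x in(.5,.51):
  A=proj(ms,[x,-.06,.05]);B=proj(ms,[x-.0015,-.11,.05]);B2=proj(ms,[x-.0015,-.11,.0526]);print((B-A)[1]/(B-A)[0],(B2-A)[1]/(B2-A)[0],A,B)
E
```

```text
k 120
[(309, 237), (310, 237), (311, 238), (312, 238), (313, 238), (313, 239), (314, 239), (315, 239), (315, 240), (316, 240), (317, 240), (317, 241), (318, 241), (319, 241), (319, 242), (320, 242), (321, 242), (321, 243), (322, 242), (322, 243), (322, 244), (323, 243), (323, 244), (323, 245), (323, 246), (337, 247), (337, 248), (337, 249), (337, 250), (337, 251), (337, 252), (337, 253), (337, 254), (337, 255), (337, 256), (337, 257), (337, 258), (337, 259), (337, 260), (337, 261), (338, 246), (338, 248), (338, 249), (338, 250), (338, 251), (338, 252), (338, 253), (338, 254), (338, 255), (338, 256), (338, 257), (338, 258), (338, 259), (338, 260), (338, 261), (339, 244), (339, 245), (339, 248), (339, 249), (339, 250), (339, 251), (339, 252), (339, 253), (339, 254), (339, 255), (339, 256), (339, 257), (339, 258), (339, 259), (340, 243), (340, 244), (340, 246), (340, 247), (340, 249), (340, 251), (340, 252), (340, 253), (340, 254), (340, 255), (340, 256), (340, 257), (340, 258), (341, 242), (341, 243), (341, 245), (341, 246), (341, 248), (341, 249), (341, 250), (341, 251), (341, 252), (
[... 1256 characters left out ...]
4, 261)]
now 41
[(307, 230), (308, 230), (310, 230), (311, 231), (311, 232), (320, 248), (321, 248), (322, 249), (323, 249), (325, 250), (326, 250), (326, 251), (327, 251), (328, 251), (328, 252), (329, 251), (329, 252), (330, 252), (331, 252), (331, 253), (332, 253), (333, 253), (333, 254), (334, 253), (334, 254), (334, 255), (334, 256), (334, 257), (334, 258), (335, 254), (335, 255), (335, 256), (343, 261), (344, 251), (344, 255), (344, 256), (344, 257), (344, 258), (344, 259), (344, 260), (344, 261)]
0.47239624364189936 0.42891120631672436 [301.3380772  241.39535876] [320.62618158 250.50698682]
0.46836444268273647 0.42464354458003534 [303.711571   238.63256589] [322.91946901 247.62886234]
```

```bash
python3 - <<'E'
from h import *
for a in((-.0038,.0525,-.315),(-.004,.0505,-.285)):
    P,R=tcp(a[0],a[1],t=a[2]);plan(P,R)
E
```

```text
shift [ 0.0006 -0.0003  0.0024] turn [ 0.001  0.036 -0.   ] len 0.003 deg 2.1
shift [ 0.0016 -0.0003  0.0043] turn [ 0.001  0.066 -0.   ] len 0.005 deg 3.8
```

Request:
arm_command:
  moves:
    - [[0.0001,0,0.0004],[0,0.007,0],0.045]
    - [[0.0002,0,0.0009],[0,0.014,0],0.045]
    - [[0.0004,-0.0001,0.0014],[0,0.022,0],0.045]
    - [[0.0005,-0.0002,0.0019],[0,0.029,0],0.045]
    - [[0.0006,-0.0003,0.0024],[0.001,0.036,0],0.045]

```text
time: 11.0
tool_pos: [0.5244, -0.1004, 0.0388]
tool_rot: [3.141, 0.315, 1.541]
contact_force: [-2.7, 5.4, 13.7]
opening: 0.0508
grip_force: 14.0
```

```bash
cat >> h.py <<'E'
def stripe(im):
    c=im[240:262,312:339].astype(int); k=(c[...,0]-c[...,1]>35)&(c[...,0]-c[...,1]<190)&(c[...,0]>120)
    v,u=np.nonzero(k); u=u+312;v=v+240; top=[(x,v[u==x].min()+ (v[u==x].clip(max=v[u==x].min()+1).mean()-v[u==x].min())) for x in np.unique(u)]
    return np.array(top).round(1)
E
cat > chk.py <<'E'
from h import *
b,ms=grab('scene');s=robot.observe();print(s['tool_pos'].round(4),s['tool_rot'].round(3),s['contact_force'].round(1),s['torque'].round(2),comp(b))
p=stripe(b);print(p.tolist(),np.polyfit(p[:,0],p[:,1],1).round(3))
E
python3 chk.py
```

```text
[ 0.5244 -0.1004  0.0388] [3.141 0.314 1.54 ] [-2.1  4.   8.5] [0.31 0.37 0.01] (153, np.float64(349.16), np.float64(251.66), np.float64(354.4), np.int64(238), np.int64(356))
[[321.0, 249.0], [322.0, 249.0], [323.0, 250.0], [324.0, 250.0], [325.0, 250.5], [326.0, 251.5], [327.0, 252.0], [328.0, 252.5], [329.0, 252.5], [330.0, 253.0], [331.0, 253.5], [332.0, 254.0], [333.0, 254.5], [334.0, 255.8], [335.0, 255.7]] [ 0.495 89.756]
```

Request:
arm_command:
  moves:
    - [[0,-0.0006,0],[0,0,0],0.045]
    - [[0,-0.0012,0],[0,0,0],0.045]
    - [[0,-0.0018,0],[0,0,0],0.045]
    - [[0,-0.0024,0],[0,0,0],0.045]
    - [[0,-0.0024,0],[0,0,0],0.045]

```text
time: 11.55
tool_pos: [0.5244, -0.1003, 0.039]
tool_rot: [3.136, 0.315, 1.54]
contact_force: [6.1, 1.5, 4.3]
opening: 0.0512
grip_force: 14.0
```

```bash
python3 chk.py
```

```text
[ 0.5243 -0.1003  0.0389] [3.136 0.315 1.54 ] [5.  2.4 5.1] [ 0.22 -0.81  0.26] (154, np.float64(349.18), np.float64(251.48), np.float64(354.18), np.int64(238), np.int64(356))
[[321.0, 249.0], [322.0, 249.0], [323.0, 250.0], [324.0, 250.0], [325.0, 250.5], [326.0, 251.5], [327.0, 252.0], [328.0, 252.5], [329.0, 253.0], [330.0, 253.0], [331.0, 253.5], [332.0, 254.0], [333.0, 254.5], [334.0, 255.8], [335.0, 255.7]] [ 0.497 89.204]
```

Request:
arm_command:
  moves:
    - [[0,0.0006,0],[0,0,0],0.045]
    - [[0,0.0012,0],[0,0,0],0.045]
    - [[0.0006,0.0017,-0.0003],[0,0,0],0.045]
    - [[0.0012,0.0017,-0.0006],[0,0,0],0.045]
    - [[0.0017,0.0017,-0.0008],[0,0,0],0.045]

```text
time: 12.1
tool_pos: [0.5244, -0.0989, 0.0389]
tool_rot: [3.14, 0.315, 1.541]
contact_force: [0.4, -1.5, 5.7]
opening: 0.0511
grip_force: 14.0
```

```bash
python3 chk.py
```

```text
[ 0.5244 -0.0988  0.0389] [3.14  0.315 1.54 ] [ 1.6 -0.1  6.1] [-0.25 -0.09  0.1 ] (157, np.float64(348.53), np.float64(251.43), np.float64(353.67), np.int64(238), np.int64(355))
[[319.0, 248.0], [320.0, 248.0], [321.0, 249.0], [322.0, 249.0], [323.0, 250.0], [324.0, 250.0], [325.0, 251.0], [326.0, 251.5], [327.0, 252.0], [328.0, 252.5], [329.0, 253.0], [330.0, 253.0], [331.0, 253.5], [332.0, 254.0], [333.0, 254.7], [334.0, 255.8], [335.0, 256.0]] [ 0.504 86.881]
```

Request:
arm_command:
  moves:
    - [[0,0,0],[0,0,0],0.0525]
    - [[0,0,0],[0,0,0],0.054]
    - [[0,0,0],[0,0,0],0.058]
    - [[0,0,0],[0,0,0],0.07]
    - [[0,0,0],[0,0,0],0.085]
  squeeze: 5

```text
time: 12.65
tool_pos: [0.5228, -0.0981, 0.0375]
tool_rot: [-3.139, 0.314, 1.541]
contact_force: [0.5, 0.2, 0.1]
opening: 0.0697
grip_force: 0.0
```

Request:
arm_command:
  moves:
    - [[0,0,0],[0,0,0],0.0918]
    - [[0,0,0],[0,0,0],0.0918]
    - [[0,0,0],[0,0,0],0.0918]
    - [[0,0,0],[0,0,0],0.0918]
    - [[0,0,0],[0,0,0],0.0918]

```text
time: 13.15
tool_pos: [0.5231, -0.0981, 0.0378]
tool_rot: [-3.14, 0.314, 1.541]
contact_force: [0.7, -0.0, -0.2]
opening: 0.0917
grip_force: 0.0
```

```bash
python3 chk.py
```

```text
[ 0.5231 -0.0981  0.0378] [-3.14   0.314  1.541] [-0.1  0.1 -0.4] [ 0.01  0.05 -0.  ] (158, np.float64(347.94), np.float64(250.85), np.float64(353.0), np.int64(237), np.int64(354))
[[317.0, 247.0], [318.0, 247.0], [319.0, 248.0], [320.0, 248.0], [321.0, 249.0], [322.0, 249.5], [323.0, 250.0], [324.0, 250.5], [325.0, 251.0], [326.0, 251.5], [327.0, 251.5], [328.0, 252.0], [329.0, 252.5], [330.0, 253.0], [331.0, 253.5], [332.0, 254.5], [333.0, 254.8], [334.0, 255.5]] [ 0.492 90.814]
```

The pusher reads 13.9 mm (a seated can gives 14) and the can is level. I'll retreat along the tool axis.

Request:
arm_command:
  moves:
    - [[0,0,-0.01],[0,0,0],0.0918]
    - [[0,0,-0.03],[0,0,0],0.0918]
    - [[0,0,-0.06],[0,0,0],0.0918]
    - [[0,0,-0.1],[0,0,0],0.0918]
    - [[0,0,-0.14],[0,0,0],0.0918]

```text
time: 13.7
tool_pos: [0.5242, -0.0542, 0.1728]
tool_rot: [-3.14, 0.313, 1.541]
contact_force: [1.2, -0.5, 0.1]
opening: 0.0916
grip_force: 0.0
```

Request:
arm_command:
  moves:
    - [[0,0,-0.03],[0,0,0],0.0918]
    - [[0,0,-0.04],[0,0,0],0.0918]
    - [[0,0,-0.04],[0,0,0],0.0918]
    - [[0,0,-0.04],[0,0,0],0.0918]
    - [[0,0,-0.04],[0,0,0],0.0918]

```text
time: 14.2
tool_pos: [0.5241, -0.0429, 0.2072]
tool_rot: [-3.137, 0.314, 1.541]
contact_force: [-0.0, -0.1, -0.6]
opening: 0.0921
grip_force: 0.0
```

```bash
python3 - <<'E'
from h import *
b,ms=grab('scene');t,mt=grab('top')
print(comp(b)); p=stripe(b);print(np.polyfit(p[:-2,0],p[:-2,1],1).round(3))
# bystanders unchanged vs start pictures
for n,im,f,boxes in(('scene',b,'a.png',{'salt':(350,185,370,225),'soap':(383,165,416,235),'sauce':(416,180,452,252),'purple':(172,175,204,235)}),('top',t,'b.png',{'salt':(348,152,368,174),'soap':(378,138,406,168),'sauce':(410,142,442,172),'purple':(220,243,250,268)})):
    o=cv2.imread('pics/'+f)[:,:,::-1].astype(int)
    for k,(u0,v0,u1,v1) in boxes.items(): print(n,k,np.abs(im[v0:v1,u0:u1]-o[v0:v1,u0:u1]).mean().round(2))
# lip visible & can in top view: white pixels between lip and pusher
h=cv2.cvtColor(t,cv2.COLOR_RGB2HSV);k=((h[...,0]<8)|(h[...,0]>172))&(h[...,1]>130)&(h[...,2]>80)
v,u=np.nonzero(k[205:240,318:390]);print('top red cols',np.unique(u+318,return_counts=True))
cv2.imwrite('pics/n.png',b[:,:,::-1]);cv2.imwrite('pics/o.png',t[:,:,::-1])
E
```

```text
(156, np.float64(347.9), np.float64(250.9), np.float64(353.0), np.int64(237), np.int64(354))
[ 0.469 98.279]
scene salt 4.27
scene soap 5.83
scene sauce 4.13
scene purple 4.38
top salt 7.03
top soap 7.27
top sauce 5.78
top purple 14.03
top red cols (array([379, 380, 381]), array([ 4, 18,  7]))
```

```bash
python3 -c "
from cell import robot
print(robot.hand_in())"
```

```text
the job is handed in; nothing more can be done
None
```

I laid the white soda can in the cradle, released it and handed the job in at about 14 s. Before hand-in the pusher read about 13.9 mm (14 is seated) and the can lay level behind the lip. The sauce, salt and soap looked unmoved in the scene camera, but the can itself was not inspected for dents.

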